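# Ready the soak pot: shut the drain, lid it, lift the cover alone

## Task

Get the soak pot ready for filling: first shut its drain valve fully by turning the small handwheel clockwise (seen from above) until it stops, then carry the nested pair of lids by the strainer's post, lower it onto the pot without dropping it until the strainer is fully seated in the mouth, and let go of the post. Then take the outer cover by its collar and lift it alone, level, well clear above the strainer's post, leaving the strainer seated and undisturbed, and finish there still holding the cover up. Leave the bottle, the pipe elbow and the carton alone.

Things in the scene. Friction and masses are not known exactly. Their poses are not given: they have to be found in the camera images.
- pot: Fixed open stainless pot, 120 mm outside diameter, 112 mm bore, 90 mm high, on the bench, left or right, turned. Origin: centre of its underside; z up. A brass drain pipe and gate valve stick out along its +x axis (46 mm high, up to 190 mm from the pot's axis); the valve's upright stem is 155 mm from the pot's axis.
- pot_rim (a point): Centre of the pot's mouth at rim height, 90 mm above the bench.
- wheel (a point): Centre of the valve's grey handwheel, which lies level 105 mm above the bench on an upright stem: round rim of 58 mm outside diameter and 10 mm thick, four spokes, hub. It can be gripped across its whole diameter from above; below it the valve's bonnet (28 mm diameter) ends 33 mm under the wheel's centre. Axes turn with the wheel.
- valve (a joint): Turn of the handwheel in rad; grows clockwise seen from above. 4.2 = shut (hard stop). It starts somewhere between 0.7 and 1.9, so it needs 2.3 to 3.5 rad more, in several grasps. It stays where it is left; it takes about 0.12 N m to turn.
- strainer: Loose white plastic strainer (inner lid), 160 to 260 g: plug 104 mm in diameter, 12 mm deep, foot tapered, under a flange 126 mm in diameter, 4 mm thick. A post stands on its middle. Origin: centre of the plug's underside; z up. Starts on the bench under the cover. Seated in the pot, the flange lies on the rim and the origin is 78 mm above the pot's origin.
- post_top (a point): Top of the strainer's round post: 16 mm in diameter, top 68 mm above the strainer's origin. With the cover on, its upper 24 mm stand out of the cover's collar and can be gripped from above; the pair is then lifted together.
- cover: Loose aluminium cover (outer lid), 175 to 290 g, lying loosely on the strainer's flange, carried by it: disc 138 mm in diameter, 4 mm thick, with a skirt reaching 8 mm down round the flange and a collar on its middle. Origin: centre of the disc's underside, 16 mm above the strainer's origin when nested; z up.
- collar (a point): Centre of the top of the cover's collar, an upright tube 38 mm outside diameter, 25 mm bore, open right through, from 4 to 28 mm above the cover's origin (this point is at 28 mm). The strainer's post passes up through it with 4 mm play all round.
- bottle: Bystander: white bottle, 56 mm diameter, 150 mm high. Origin: centre of its underside.
- elbow: Bystander: white pipe elbow lying flat, about 95 by 90 mm, 42 mm high. Origin: at bench level under its bend.
- carton: Bystander: open cardboard parts carton 160 x 110 x 70 mm. Origin: centre of its underside.
Not all that is in view belongs to the job. Leave any pink look-alike of the cover alone.

How it is judged:
By the outcome, as a careful person would: the job done as asked, in the order asked, and still so for the second after the job is handed in, while the arm keeps its last pose, push and grip.
It also fails if it takes over 72 s, if anything falls off the work surface, if the arm or the gripper's body presses on something with over 40 N, if the wrist force passes 120 N, or if a joint passes its speed limit or range.

## Robot

A 6-joint arm with a two-finger parallel gripper is mounted at the origin on the work surface. World frame = base frame: x ahead of the robot, y to its left, z up, the work surface at z = 0. Lengths are in m, angles in rad, forces in N, time in s.
With the tool pointing down it reaches from about 0.325 to 0.75 m from the base axis. Payload 7.6 kg.
Tool frame: the origin (TCP) lies between the finger pads; the fingertips stand 25 mm ahead of it and the grasp point (between the pads) lies 6 mm ahead of it; z points along the fingers, y is the line along which they close (so a half turn about z gives the same grasp; the last joint's range is limited). The gripper opens to 85 mm and grips with 20 to 120 N. Pads are 22 mm wide; open, the fingers measure 114 mm over their backs; the gripper's body (76 mm by 85 mm) begins 54 mm behind the grasp point. The pads swing forward as they close: fully open they stand 13 mm farther back than shut.
Start: joints at [1.123, 0.052, 1.401, -0, 1.689, -0.07], TCP at [0.194, 0.488, 0.256] pointing down, gripper open.
Joint ranges: [-2.9, 2.9], [-0.91, 2.17], [0.12, 2.37], [-1.06, 4.2], [0.26, 2.73], [-2.93, 2.93]. Speed limits (rad/s): [2.57, 2.57, 3.01, 3.14, 3.14, 3.14].

## Interface

Orientations are given as a rotation vector (axis times angle).
In Python, from station import * gives the robot as it stands.
- The arm moves only by the shell command python3 -m jog 'ROWS' [FORCE]. ROWS is JSON, a list that holds one entry, the list of rows, each a list of 7 numbers: the shift along the tool's x, y, z each as a share of 0.5 m, from -1 to 1, then the turn, a rotation vector about the tool's x, y, z each as a share of 360 degrees, from -1 to 1, then the opening, from -1 (shut) to 1 (fully open). In form: [[[dx, dy, dz, wx, wy, wz, jaw], ...]]. A call has 1 to 10 rows; each row shifts and turns the commanded pose from where the row before left it, along the tool's axes as they then stand; what a row does not reach is not made up. A row lasts 1/10 s, in which the tool goes at most 50 mm and 8.59 degrees, less where a joint would pass 70% of its speed; a pose out of reach is approached as far as the arm can. A call with a number of a shift or a turn outside -1 to 1 is refused whole. A call with a gripper value outside its range is refused whole. The fingers move at their own pace and stop on an object; FORCE is the grip in N (left out, the last holds). Time passes only in rows, so rows that do not move let the fingers close. It gives the time, the measured TCP pose, the force, the opening and the grip force at its end, in the units of the state.
- read_state(): the state, without advancing time (a new reading comes with each control period).
- camera(name): name is "side" or "top" or "wrist"; returns the picture (480x640x3 uint8, red, green, blue); there is no depth.
- camera_params(name): a dict with "fx", "fy", "cx", "cy" (pixels), "k1" (the pictures are not rectified: a ray, as slopes to the right and down, at radius r is drawn at 1 + k1 r^2 times it, then the intrinsics apply), "eye" and "attitude" of the camera in the world. Camera axes: x right, y up, looking along -z (the intrinsics and any distortion apply to the point x, -y, -z); pixel columns grow to the right and rows downward; lengths in m; the calibration is good to about 2 mm. A picture is of the moment at which its call begins: read the wrist's pose just before it. camera_params takes no time and is no camera call; for the wrist camera it gives the pose at the moment of the call.
- close_job(): hands the job in; it is judged then, once.
The state is a dict: "time_s": time; "joint_pos": joint angles; "dq": joint speeds; "effort": joint torques, N m; "tcp_pos": TCP position; "tool_rot": TCP orientation; "contact_force": force on the tool from outside, world axes, zero at the start; "moment": the same for the moment, N m; "opening": opening from 0.0 (shut) to 1.0 (fully open); "grasp_force": force on a finger pad.
Only numpy, scipy, OpenCV 4.12 (cv2) and the standard library are available. Lean on these libraries where they do the work, as an engineer would, in place of code of your own. Each camera call takes 0.05 s, during which the arm holds its last target. There are 200 camera calls.

## Working session

There is one attempt and no reset: what is moved stays moved. The work goes in short steps, Python scripts to look and compute and a shell command to move; the robot and the scene stay as the last step left them, time stands still between calls to the robot, and variables do not carry over. Pictures are saved under pics/ and viewed, at most 10 in all, crops included, and the job is handed in when it is done.

```bash
mkdir -p pics; ls; python3 - <<'E'
from station import *
import cv2
s=read_state();print(s)
for n in("side","top","wrist"):
    print(n,camera_params(n))
    cv2.imwrite(f"pics/{n}0.png",camera(n)[:,:,::-1])
E
```

```text
pics
{'time_s': 0.0, 'joint_pos': array([ 1.12270978e+00,  5.28592431e-02,  1.40174600e+00,  1.98810228e-05,
        1.68862270e+00, -7.02946400e-02]), 'dq': array([-7.75549619e-04,  1.78143969e-03,  5.50978239e-05,  8.34983084e-04,
       -3.42749274e-04, -6.50162550e-04]), 'effort': array([ 7.97434950e-04, -3.81671584e+01, -3.60182834e+01, -3.51629944e-05,
        6.28190857e-03,  1.38786979e-05]), 'tcp_pos': array([0.19350949, 0.48774344, 0.2554499 ]), 'tool_rot': array([-5.89825264e-01, -3.08527978e+00,  2.47460355e-03]), 'contact_force': array([0.13631295, 0.11996285, 0.38209623]), 'moment': array([ 0.03563073, -0.05723635,  0.00798164]), 'grasp_force': 0.0, 'opening': 1.0011790578618194}
side {'fx': 624.201981979558, 'fy': 624.201981979558, 'cx': 318.0559409979344, 'cy': 236.74018830407223, 'k1': -0.07064861637802833, 'eye': array([0.1977755 , 1.03066894, 1.12850772]), 'attitude': array([ 0.14057959, -1.1573156 , -2.67671434])}
top {'fx': 484.2921734447006, 'fy': 484.2921734447006, 'cx': 311.4698671443792, 'cy': 246.08141177817905, 'k1': -0.046797646366823716, 'eye': array([ 0.2160336 , -0.01180423,  1.36186551]), 'attitude': array([ 0.16248233, -0.16493607, -1.55042417])}
wrist {'fx': 345.769712190637, 'fy': 345.769712190637, 'cx': 322.817935841282, 'cy': 237.71166485096228, 'k1': -0.06482683556510654, 'eye': array([0.1176724 , 0.5186149 , 0.37288382]), 'attitude': array([-0.28487282, -0.19050821,  1.18200924])}
```

View pics/top0.png

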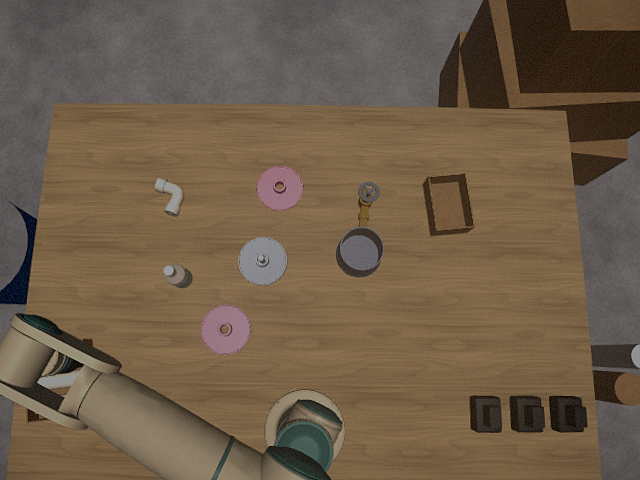

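View pics/side0.png

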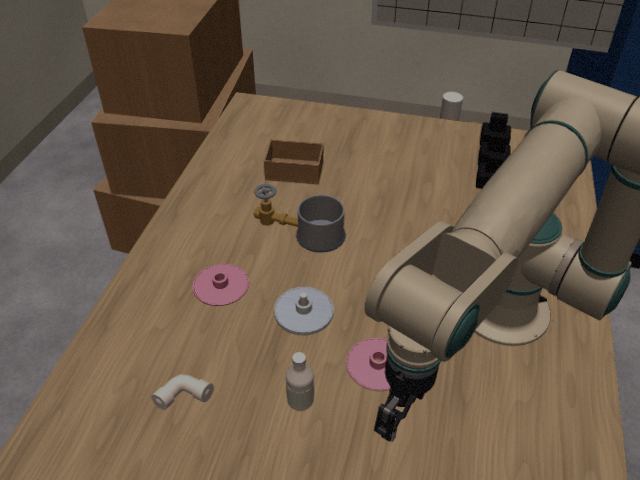

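The top view shows these candidates for the cover: silver lid with a white post at (263,261), pink look-alike at (280,188) and pink look-alike at (226,330). I choose the silver one. The grey handwheel is at (369,192), and the pot mouth is at (361,248). Next is a close crop to check this and get exact pixels.

```bash
cat > h.py <<'E'
from station import *
import numpy as np, cv2
from scipy.spatial.transform import Rotation as R
from scipy.optimize import least_squares
def proj(P,p):
    P=np.atleast_2d(P); c=R.from_rotvec(p['attitude']).inv().apply(P-p['eye'])
    x=c[:,0]/-c[:,2]; y=-c[:,1]/-c[:,2]; f=1+p['k1']*(x*x+y*y)
    return np.c_[p['cx']+p['fx']*x*f, p['cy']+p['fy']*y*f]
def onplane(uv,z,p):
    f=lambda q: (proj([q[0],q[1],z],p)-uv).ravel()
    return least_squares(f,[0.5,0.]).x
def go(target, yaw=None):
    "shift in tool axes (mm) to TCP world target"
    s=read_state(); r=R.from_rotvec(s['tool_rot'])
    return r.inv().apply(np.array(target)-s['tcp_pos'])*1000
E
python3 - <<'E'
from h import *
t=camera_params("top");s=camera_params("side")
for n,u,z in [("wheel",(369,192),.105),("rim",(361,248),.09),("post",(263,259),.068),("cover",(263,261),.02),("bottle",(175,275),0.1),("elbow",(170,196),0.02),("carton",(449,204),0.03)]:
    q=onplane(u,z,t); print(n,q.round(4),proj([*q,z],s).round(0))
T=cv2.imread("pics/top0.png");S=cv2.imread("pics/side0.png")
f=lambda I,x,y,w,h:cv2.resize(I[y:y+h,x:x+w],(400,300),interpolation=cv2.INTER_CUBIC)
cv2.imwrite("pics/c1.png",np.vstack([np.hstack([f(T,325,180,120,90),f(T,205,215,120,90)]),np.hstack([f(S,240,170,120,90),f(S,245,265,120,90)])]))
st=read_state();print(R.from_rotvec(st['tool_rot']).as_matrix().round(3))
E
```

```text
wheel [ 0.6352 -0.1664] [[265. 190.]]
rim [ 0.4824 -0.1449] [[320. 209.]]
post [0.4526 0.1192] [[305. 292.]]
cover [0.4556 0.1239] [[304. 307.]]
bottle [0.4004 0.347 ] [[301. 370.]]
elbow [0.6433 0.4013] [[182. 389.]]
carton [ 0.628  -0.4061] [[293. 160.]]
[[-0.929  0.369 -0.   ]
 [ 0.369  0.929 -0.001]
 [ 0.    -0.001 -1.   ]]
```

View pics/c1.png

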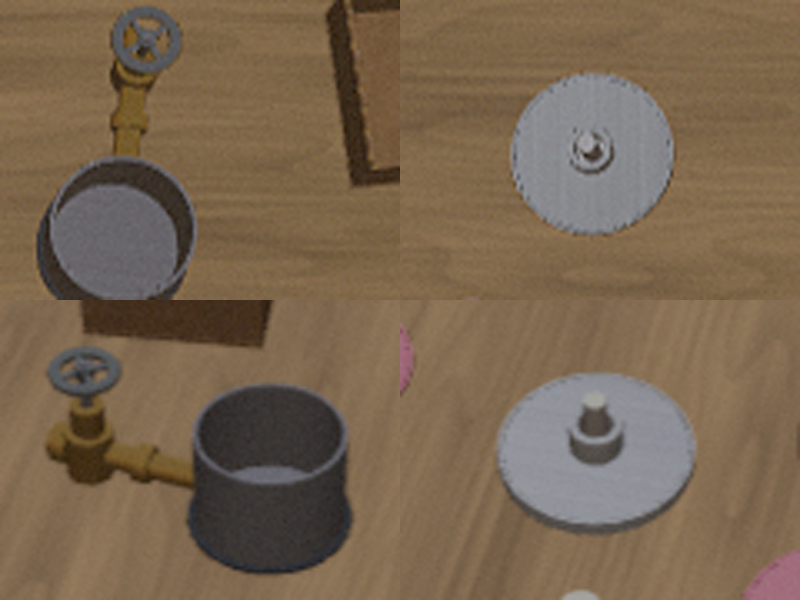

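The crop confirms the silver lid, with a white post in its collar: post top at (262,258) in the top view. The wheel is at (369,192) and the rim centre at (362,249). I'll move over the wheel.

```bash
python3 -m jog '[[[-0.072,-0.049,0,0,0,0,1],[-0.072,-0.049,0,0,0,0,1],[-0.072,-0.049,0,0,0,0,1],[-0.072,-0.049,0,0,0,0,1],[-0.072,-0.049,0,0,0,0,1],[-0.072,-0.049,0,0,0,0,1],[-0.072,-0.049,0,0,0,0,1],[-0.072,-0.049,0,0,0,0,1],[-0.072,-0.049,0,0,0,0,1]]]'
python3 -m jog '[[[-0.072,-0.049,0,0,0,0,1],[-0.072,-0.049,0,0,0,0,1],[-0.072,-0.049,0,0,0,0,1],[-0.072,-0.049,0,0,0,0,1],[-0.072,-0.049,0,0,0,0,1],[-0.072,-0.049,0,0,0,0,1],[-0.072,-0.049,0,0,0,0,1],[-0.072,-0.049,0,0,0,0,1],[-0.072,-0.049,0,0,0,0,1]]]'
python3 -m jog '[[[0,0,0,0,0,-0.022,1],[0,0,0,0,0,-0.022,1],[0,0,0,0,0,-0.022,1],[0,0,0,0,0,-0.022,1],[0,0,0,0,0,-0.022,1],[0,0,0,0,0,0,1],[0,0,0,0,0,0,1]]]'
python3 - <<'E'
from h import *
s=read_state();p=camera_params("wrist");I=camera("wrist")
print(s['joint_pos'].round(3),s['tcp_pos'],R.from_rotvec(s['tool_rot']).as_matrix().round(3))
print(p['eye'],go([.6352,-.1664,.111]).round(1))
for P in([.6352,-.1664,.105],[.4824,-.1449,.09]): print(proj(P,p))
cv2.imwrite("pics/w1.png",I[:,:,::-1]); cv2.imwrite("pics/t1.png",camera("top")[:,:,::-1])
E
```

```text
time_s: 1.05
tcp_pos: [0.414, 0.1619, 0.2562]
tool_rot: [0.59, 3.086, 0.0]
contact_force: [0.5, 0.6, -0.2]
opening: 1.001
grasp_force: 0.0
time_s: 1.95
tcp_pos: [0.6339, -0.1625, 0.2558]
tool_rot: [-0.59, -3.085, -0.0]
contact_force: [1.7, 0.4, 0.6]
opening: 1.0
grasp_force: 0.0
time_s: 2.65
tcp_pos: [0.6332, -0.1609, 0.2559]
tool_rot: [0.484, -3.104, -0.001]
contact_force: [-0.3, -0.0, 0.4]
opening: 1.003
grasp_force: 0.0
[-0.305  0.424  0.969  0.     1.749 -2.186] [ 0.63321589 -0.1608974   0.25593377] [[-0.952 -0.305 -0.001]
 [-0.305  0.952  0.   ]
 [ 0.     0.    -1.   ]]
[ 0.55546887 -0.1852659   0.37328468] [ -0.3  -5.9 145. ]
[[315.09904923 228.55448548]]
[[404.49481747  43.96876548]]
```

View pics/w1.png

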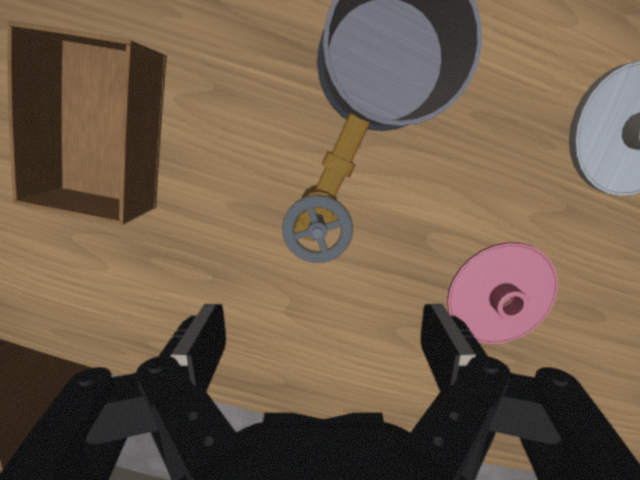

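The wrist view shows the handwheel rim spanning x 282–353 and y 194–263, so its centre is (317.5,228.5). The pot mouth is at about (403,45).

```bash
python3 - <<'E'
from h import *
p=camera_params("wrist");q=onplane((317.5,228.5),.105,p);print(q,go([*q,.111]).round(1),proj([*q,.105],camera_params("top")))
E
```

```text
[ 0.63468703 -0.16456018] [ -0.3  -3.9 145.1] [[368.33220839 192.18058412]]
```

```bash
python3 -m jog '[[[0,-0.009,0.04,0,0,0,1],[0,0,0.04,0,0,0,1],[0,0,0.04,0,0,0,1],[0,0,0.04,0,0,0,1],[0,0,0.03,0,0,0,1],[0,0,0,0,0,0,1],[0,0,0,0,0,0,1]]]'
cat > blob.py <<'E'
from h import *
def blob(cam,c,w,z,smax=45,vmin=60):
    p=camera_params(cam);I=camera(cam)
    u,v=proj(c,p)[0].astype(int); x0,y0=max(u-w,0),max(v-w,0)
    h=cv2.cvtColor(I[y0:v+w,x0:u+w],cv2.COLOR_RGB2HSV)
    m=((h[...,1]<smax)&(h[...,2]>vmin)).astype(np.uint8)
    n,L,st,_=cv2.connectedComponentsWithStats(m); k=1+np.argmax(st[1:,4])
    cs,_=cv2.findContours((L==k).astype(np.uint8),cv2.RETR_EXTERNAL,cv2.CHAIN_APPROX_NONE)
    e=cv2.fitEllipse(max(cs,key=len)); px=np.array(e[0])+[x0,y0]
    return px,e[1],onplane(px,z,p),(u,v)
E
python3 - <<'E'
from blob import *
s=read_state();print(s['tcp_pos'],s['joint_pos'].round(3))
for c,w in(("wrist",75),("top",17)): print(c,blob(c,[.6347,-.1655,.105],w,.105))
E
```

```text
time_s: 3.45
tcp_pos: [0.6348, -0.1652, 0.1618]
tool_rot: [-0.489, 3.103, -0.0]
contact_force: [0.2, -1.0, 0.4]
opening: 1.005
grasp_force: 0.0
[ 0.63481465 -0.16524885  0.16182362] [-0.311  0.465  1.102  0.     1.574 -2.195]
wrist (array([322.75885773, 277.58824158]), (94.22953033447266, 101.80030059814453), array([ 0.63465323, -0.16491376]), (np.int64(321), np.int64(277)))
top (array([358.26215649, 177.45361733]), (3.103825569152832, 7.661964416503906), array([ 0.67655561, -0.13742977]), (np.int64(368), np.int64(192)))
```

```bash
python3 -m jog '[[[0,0,0.027,0,0,0,1],[0,0,0.027,0,0,0,1],[0,0,0.027,0,0,0,1],[0,0,0.025,0,0,0,1],[0,0,0,0,0,0,1],[0,0,0,0,0,0,0.4],[0,0,0,0,0,0,0.4],[0,0,0,0,0,0,0.4],[0,0,0,0,0,0,0.4],[0,0,0,0,0,0,0.2]]]' 40
python3 -m jog '[[[0,0,0,0,0,0,0],[0,0,0,0,0,0,-0.2],[0,0,0,0,0,0,-0.2],[0,0,0,0,0,0,-0.2],[0,0,0,0,0,0,-0.2]]]' 40
```

```text
time_s: 4.55
tcp_pos: [0.6349, -0.1652, 0.1094]
tool_rot: [-0.49, 3.102, -0.0]
contact_force: [-2.0, 1.0, 3.6]
opening: 0.649
grasp_force: 41.9
time_s: 5.05
tcp_pos: [0.6349, -0.1652, 0.1094]
tool_rot: [-0.49, 3.102, -0.0]
contact_force: [-2.3, 1.0, 5.6]
opening: 0.65
grasp_force: 42.0
```

```bash
python3 -m jog '[[[0,0,0,0,0,0.018,-0.2],[0,0,0,0,0,0.018,-0.2],[0,0,0,0,0,0.018,-0.2],[0,0,0,0,0,0.018,-0.2],[0,0,0,0,0,0.018,-0.2],[0,0,0,0,0,0.018,-0.2],[0,0,0,0,0,0.018,-0.2],[0,0,0,0,0,0.018,-0.2],[0,0,0,0,0,0.018,-0.2],[0,0,0,0,0,0.018,-0.2]]]'
python3 -c "
from station import *
s=read_state();print(s['joint_pos'],s['moment'])"
python3 -m jog '[[[0,0,0,0,0,0.018,-0.2],[0,0,0,0,0,0.018,-0.2],[0,0,0,0,0,0.018,-0.2],[0,0,0,0,0,0.018,-0.2],[0,0,0,0,0,0.018,-0.2],[0,0,0,0,0,0.018,-0.2],[0,0,0,0,0,0.018,-0.2],[0,0,0,0,0,0.018,-0.2]]]'
python3 -c "
from station import *
s=read_state();print(s['joint_pos'],s['moment'])"
```

```text
time_s: 6.05
tcp_pos: [0.6351, -0.1644, 0.1094]
tool_rot: [1.254, 2.879, 0.002]
contact_force: [-2.3, 3.8, 5.7]
opening: 0.651
grasp_force: 42.1
[-3.10122500e-01  5.03227000e-01  1.15828508e+00  1.25334852e-03
  1.47896196e+00 -1.05970209e+00] [0.56503054 0.28841847 0.14073959]
time_s: 6.85
tcp_pos: [0.6356, -0.1643, 0.1094]
tool_rot: [2.386, 2.042, 0.005]
contact_force: [2.6, 3.9, 4.2]
opening: 0.649
grasp_force: 42.0
[-0.30984107  0.50353962  1.15788615  0.00180356  1.47758796 -0.15493429] [ 0.63072901 -0.26674662  0.11334768]
```

```bash
P="python3 -c \"from station import *
s=read_state();print(s['joint_pos'][5],s['moment'][2])\""
python3 -m jog '[[[0,0,0,0,0,0.015,-0.2],[0,0,0,0,0,0.015,-0.2],[0,0,0,0,0,0.01,-0.2]]]' >/dev/null; eval "$P"
python3 -m jog '[[[0,0,0,0,0,0.015,-0.2],[0,0,0,0,0,0.015,-0.2]]]' >/dev/null; eval "$P"
python3 -m jog '[[[0,0,0,0,0,0.015,-0.2],[0,0,0,0,0,0.015,-0.2]]]' | grep force; eval "$P"
```

```text
0.09522558756306354 0.13078000382543956
0.2840811463928261 0.16877871915972123
contact_force: [4.7, 2.2, 2.5]
grasp_force: 41.9
0.4726348297713817 0.16698082582609997
```

```bash
P="python3 -c \"from station import *
s=read_state();print(s['joint_pos'][5],s['moment'][2],s['contact_force'])\""
python3 -m jog '[[[0,0,0,0,0,0.015,-0.2],[0,0,0,0,0,0.01,-0.2]]]' >/dev/null; eval "$P"
python3 -m jog '[[[0,0,0,0,0,0.015,-0.2],[0,0,0,0,0,0.01,-0.2]]]' >/dev/null; eval "$P"
python3 -m jog '[[[0,0,0,0,0,0.015,-0.2],[0,0,0,0,0,0.01,-0.2]]]' >/dev/null; eval "$P"
```

```text
0.6292574795205597 0.17034322037536032 [4.83245176 2.17945489 3.21622358]
0.7863198807814877 0.12495831945847247 [6.04537764 1.80846797 3.16166528]
0.9433917957006736 0.15528649032921585 [4.67427275 1.52124788 2.62296408]
```

```bash
P="python3 -c \"from station import *
s=read_state();print(s['joint_pos'][5],s['moment'][2],s['contact_force'])\""
python3 -m jog '[[[0,0,0,0,0,0.015,-0.2],[0,0,0,0,0,0.01,-0.2]]]' >/dev/null; eval "$P"
python3 -m jog '[[[0,0,0,0,0,0.01,-0.2],[0,0,0,0,0,0.01,-0.2]]]' >/dev/null; eval "$P"
python3 -m jog '[[[0,0,0,0,0,0.01,-0.2],[0,0,0,0,0,0.01,-0.2]]]' >/dev/null; eval "$P"
```

```text
1.100450255059722 0.1526474650118812 [5.99808741 0.75634793 2.07077462]
1.224062753773889 0.9561821218231981 [-0.83025419  1.35656073  7.88304702]
1.3501028984628878 1.080051685333786 [-5.49836258  2.38125654  6.54947734]
```

The moment jumped from 0.15 to about 1.0 N m after roughly 3.4 rad of turning, so the valve is on its hard stop. I'll release, rise and turn back.

```bash
python3 -m jog '[[[0,0,0,0,0,0,0.6],[0,0,0,0,0,0,1],[0,0,0,0,0,0,1],[0,0,0,0,0,0,1],[0,0,-0.03,0,0,0,1],[0,0,-0.05,0,0,0,1],[0,0,-0.07,0,0,0,1],[0,0,-0.07,0,0,0,1]]]'
python3 -m jog '[[[0,0,0,0,0,-0.022,1],[0,0,0,0,0,-0.022,1],[0,0,0,0,0,-0.022,1],[0,0,0,0,0,-0.022,1],[0,0,0,0,0,-0.022,1],[0,0,0,0,0,-0.022,1],[0,0,0,0,0,-0.022,1],[0,0,0,0,0,-0.022,1],[0,0,0,0,0,0,1]]]'
python3 - <<'E'
from blob import *
s=read_state();print(s['joint_pos'].round(3))
b=blob("top",[.4556,.1239,.02],35,.020,60,90);print(b, go([*b[2],.22]))
E
```

```text
time_s: 9.55
tcp_pos: [0.6345, -0.1652, 0.2206]
tool_rot: [3.138, -0.139, 0.001]
contact_force: [0.4, -0.2, 0.5]
opening: 0.999
grasp_force: 0.0
time_s: 10.45
tcp_pos: [0.6348, -0.1652, 0.2196]
tool_rot: [2.742, 1.531, 0.002]
contact_force: [0.3, -0.6, -0.4]
opening: 0.996
grasp_force: 0.0
[-0.311  0.438  1.023  0.     1.68   0.241]
(array([262.15256119, 260.64188766]), (47.60572814941406, 48.450557708740234), array([0.45661107, 0.12631804]), (np.int64(262), np.int64(261))) [ 153.45321523 -305.29825501   -0.8950148 ]
```

```bash
python3 -m jog '[[[0.03,-0.061,0,0,0,0,1],[0.03,-0.061,0,0,0,0,1],[0.03,-0.061,0,0,0,0,1],[0.03,-0.061,0,0,0,0,1],[0.03,-0.061,0,0,0,0,1],[0.03,-0.061,0,0,0,0,1],[0.03,-0.061,0,0,0,0,1],[0.03,-0.061,0,0,0,0,1],[0.03,-0.061,0,0,0,0,1],[0.03,-0.061,0,0,0,0,1]]]' >/dev/null
python3 -m jog '[[[0,0,0,0,0,0,1],[0,0,0,0,0,0,1]]]'
python3 - <<'E'
from h import *
p=camera_params("wrist");I=camera("wrist");cv2.imwrite("pics/w2.png",I[:,:,::-1])
print(proj([[.454,.122,.068],[.4556,.1239,.02]],p))
E
```

```text
time_s: 11.7
tcp_pos: [0.4541, 0.1231, 0.219]
tool_rot: [2.744, 1.528, 0.002]
contact_force: [-0.4, -0.0, 0.0]
opening: 1.001
grasp_force: 0.0
[[323.56049328 229.659746  ]
 [323.77748926 212.10924515]]
```

View pics/w2.png

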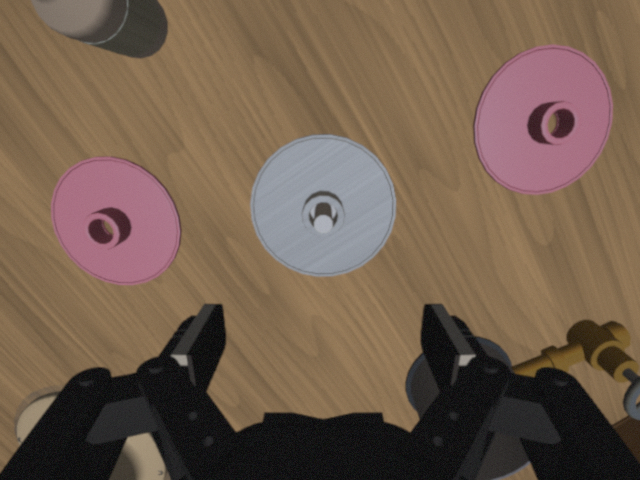

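The wrist view shows the post top at (323,224) and the silver disc centre at (323,206). The pink look-alikes stand to both sides.

```bash
python3 - <<'E'
from h import *
p=camera_params("wrist");print(onplane((323,224),.068,p),onplane((323,206),.02,p),go([*onplane((323,224),.068,p),.073]))
E
```

```text
[0.45640165 0.12578402] [0.4583298  0.12875688] [  3.75989426  -0.2107557  145.84540262]
```

```bash
python3 -m jog '[[[0.008,0,0.04,0,0,0,1],[0,0,0.04,0,0,0,1],[0,0,0.04,0,0,0,1],[0,0,0.03,0,0,0,1],[0,0,0,0,0,0,1],[0,0,0,0,0,0,1]]]'
python3 - <<'E'
from h import *
p=camera_params("wrist");I=camera("wrist")
u,v=proj([.4565,.126,.06],p)[0].astype(int);print(u,v)
c=I[v-75:v+75,u-100:u+100];cv2.imwrite("pics/w3.png",cv2.resize(c,(800,600),interpolation=cv2.INTER_CUBIC)[:,:,::-1])
for q in ((.4564,.1258),(.458,.128)): print(proj([*q,.068],p),proj([*q,.044],p))
E
```

```text
time_s: 12.35
tcp_pos: [0.4567, 0.1255, 0.1437]
tool_rot: [2.745, 1.527, 0.0]
contact_force: [-0.1, 0.1, 0.7]
opening: 1.0
grasp_force: 0.0
322 259
[[322.63582609 264.7063333 ]] [[322.64961822 250.6764831 ]]
[[322.9627059  260.55284368]] [[322.94444112 246.87650088]]
```

View pics/w3.png

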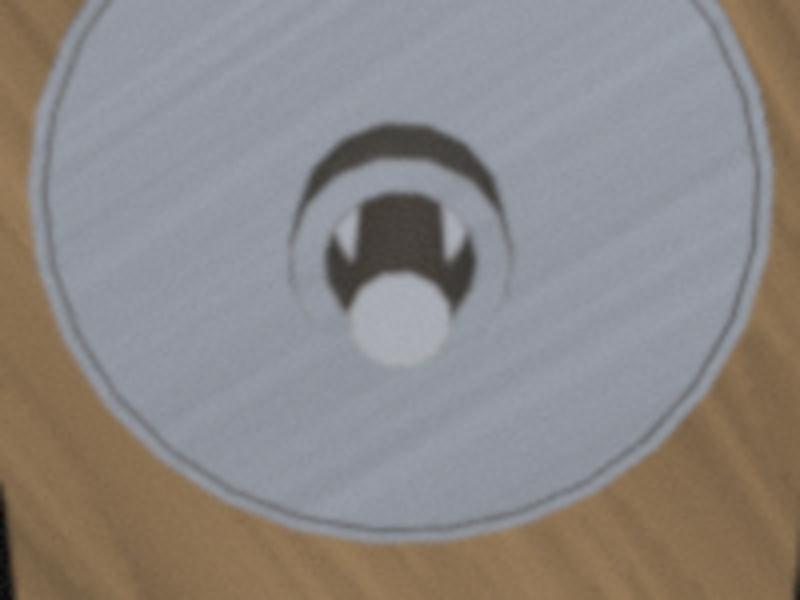

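The crop shows the post centred in the collar: post top at wrist pixel (322,263.8), collar top at (322,250). Both agree with the estimate to within 0.5 mm. I'll descend and grip.

```bash
python3 -m jog '[[[0,0,0.04,0,0,0,1],[0,0,0.04,0,0,0,1],[0,0,0.03,0,0,0,1],[0,0,0.02,0,0,0,1],[0,0,0.009,0,0,0,1],[0,0,0,0,0,0,0]]]' 60
python3 -m jog '[[[0,0,0,0,0,0,-0.5],[0,0,0,0,0,0,-1],[0,0,0,0,0,0,-1],[0,0,0,0,0,0,-1],[0,0,0,0,0,0,-1],[0,0,0,0,0,0,-1],[0,0,0,0,0,0,-1]]]' 60
```

```text
time_s: 13.0
tcp_pos: [0.4565, 0.1261, 0.0741]
tool_rot: [2.744, 1.529, 0.001]
contact_force: [-0.4, -0.1, 0.0]
opening: 0.856
grasp_force: 0.0
time_s: 13.7
tcp_pos: [0.4564, 0.1263, 0.0744]
tool_rot: [-2.744, -1.53, -0.001]
contact_force: [-3.1, 0.1, 5.5]
opening: 0.159
grasp_force: 58.6
```

```bash
python3 -m jog '[[[0,0,-0.01,0,0,0,-1],[0,0,-0.02,0,0,0,-1],[0,0,-0.03,0,0,0,-1],[0,0,-0.05,0,0,0,-1],[0,0,-0.07,0,0,0,-1],[0,0,-0.07,0,0,0,-1],[0,0,-0.06,0,0,0,-1],[0,0,-0.04,0,0,0,-1],[0,0,-0.02,0,0,0,-1],[0,0,0,0,0,0,-1]]]'
python3 -m jog '[[[-0.02,0.01,0,0,0,0,-1],[-0.04,0.019,0,0,0,0,-1],[-0.05,0.0235,0,0,0,0,-1],[-0.05,0.0235,0,0,0,0,-1],[-0.05,0.0235,0,0,0,0,-1],[-0.05,0.0235,0,0,0,0,-1],[-0.05,0.0235,0,0,0,0,-1],[-0.05,0.0235,0,0,0,0,-1],[-0.05,0.0235,0,0,0,0,-1],[-0.05,0.0235,0,0,0,0,-1]]]'
python3 -m jog '[[[-0.05,0.0235,0,0,0,0,-1],[-0.05,0.0235,0,0,0,0,-1],[-0.05,0.0235,0,0,0,0,-1],[-0.04,0.02,0,0,0,0,-1],[-0.03,0.015,0,0,0,0,-1],[-0.015,0.007,0,0,0,0,-1],[0,0,0,0,0,0,-1],[0,0,0,0,0,0,-1]]]'
python3 - <<'E'
from h import *
p=camera_params("wrist");I=camera("wrist");cv2.imwrite("pics/w4.png",I[:,:,::-1])
print(proj([.4824,-.1449,.09],p))
a=np.linspace(0,6.28,9)[:-1];print(proj(np.c_[.4824+.06*np.cos(a),-.1449+.06*np.sin(a),.09+0*a],p).round(0).tolist())
E
```

```text
time_s: 14.7
tcp_pos: [0.4565, 0.1262, 0.2599]
tool_rot: [2.744, 1.529, 0.003]
contact_force: [0.6, 0.2, -5.7]
opening: 0.159
grasp_force: 58.9
time_s: 15.7
tcp_pos: [0.4263, -0.128, 0.2569]
tool_rot: [-2.742, -1.528, 0.003]
contact_force: [-0.2, 0.1, -4.8]
opening: 0.158
grasp_force: 58.8
time_s: 16.5
tcp_pos: [0.4134, -0.2556, 0.2581]
tool_rot: [-2.743, -1.529, 0.0]
contact_force: [-0.1, -0.3, -4.1]
opening: 0.159
grasp_force: 58.8
[[324.23596352  56.15035572]]
[[394.0, 11.0], [344.0, -31.0], [281.0, -19.0], [246.0, 37.0], [258.0, 100.0], [307.0, 136.0], [364.0, 126.0], [401.0, 76.0]]
```

View pics/w4.png

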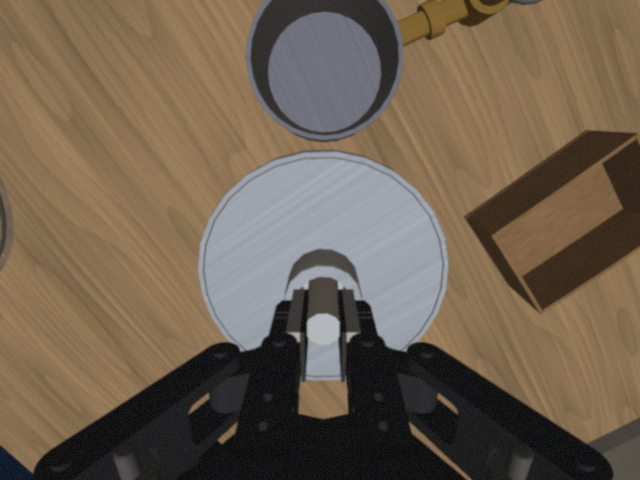

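The wrist view shows the pair hanging level. The pot rim spans x 247–403 with its lower edge at y≈140. I'll fit the rim circle numerically.

```bash
python3 - <<'E'
from h import *
p=camera_params("wrist");I=camera("wrist")
h=cv2.cvtColor(cv2.GaussianBlur(I,(3,3),0),cv2.COLOR_RGB2HSV).astype(int)
w=lambda q,a,r:proj(np.c_[q[0]+r*np.cos(a),q[1]+r*np.sin(a),.09+0*a],p)
q=np.array([.482,-.145])
for it in range(3):
    A=[];U=[]
    for a in np.linspace(0,2*np.pi,180,endpoint=False):
        rs=np.arange(.057,.070,.0002);uv=w(q,np.full(len(rs),a),rs)
        if uv.min()<3 or uv[:,1].max()>146: continue
        s=cv2.remap(h[...,1].astype(np.float32),uv[:,0].astype(np.float32),uv[:,1].astype(np.float32),1).ravel()
        k=np.argmax(s>70)
        if k>0: A.append(a);U.append(uv[k])
    U=np.array(U)
    f=lambda x:np.hypot(*(onp-x[:2]).T)-x[2]
    onp=np.array([onplane(u,.09,p) for u in U])
    r=least_squares(f,[*q,.06],loss='soft_l1',f_scale=.0005); q=r.x[:2];print(len(U),r.x,np.abs(r.fun).mean())
d=np.hypot(*(q-[.6347,-.1649]));print(d,go([*q,.258]))
E
```

```text
103 [ 0.48129631 -0.14661446  0.05989396] 0.00012229332619775784
100 [ 0.48132949 -0.14659356  0.05989016] 0.00012185271784062937
101 [ 0.48132426 -0.14659961  0.05987737] 0.00012275630572161655
0.154463659311507 [128.05752401   0.51142294   0.58328925]
```

```bash
python3 -m jog '[[[0.015,0,0,0,0,0,-1],[0.035,0,0,0,0,0,-1],[0.05,0,0,0,0,0,-1],[0.05,0,0,0,0,0,-1],[0.05,0,0,0,0,0,-1],[0.035,0,0,0,0,0,-1],[0.015,0,0,0,0,0,-1],[0.006,0.001,0,0,0,0,-1],[0,0,0,0,0,0,-1],[0,0,0,0,0,0,-1]]]'
python3 -c "
from h import *
p=camera_params('wrist');print(go([.4813,-.1466,.1524]),onplane((323,328),read_state()['tcp_pos'][2]-.0064,p))"
```

```text
time_s: 17.6
tcp_pos: [0.4811, -0.1479, 0.2588]
tool_rot: [2.744, 1.529, -0.0]
contact_force: [-0.4, -0.3, -4.6]
opening: 0.157
grasp_force: 58.9
[  1.26632565  -0.54027014 106.39631598] [ 0.48138423 -0.14693618]
```

```bash
python3 -m jog '[[[0.001,0,0.02,0,0,0,-1],[0,0,0.03,0,0,0,-1],[0,0,0.04,0,0,0,-1],[0,0,0.04,0,0,0,-1],[0,0,0.03,0,0,0,-1],[0,0,0.01,0,0,0,-1],[0,0,0,0,0,0,-1]]]'
python3 -m jog '[[[0,0,0.006,0,0,0,-1],[0,0,0.006,0,0,0,-1],[0,0,0.006,0,0,0,-1],[0,0,0.004,0,0,0,-1],[0,0,0,0,0,0,-1]]]'
```

```text
time_s: 18.3
tcp_pos: [0.4809, -0.147, 0.1723]
tool_rot: [-2.742, -1.528, 0.003]
contact_force: [0.7, 0.2, -4.2]
opening: 0.159
grasp_force: 58.8
time_s: 18.8
tcp_pos: [0.4815, -0.147, 0.1625]
tool_rot: [-2.744, -1.529, 0.0]
contact_force: [0.0, 0.4, -4.0]
opening: 0.158
grasp_force: 58.8
```

```bash
python3 -m jog '[[[0,0,0.004,0,0,0,-1],[0,0,0.004,0,0,0,-1],[0,0,0.004,0,0,0,-1],[0,0,0.003,0,0,0,-1],[0,0,0,0,0,0,-1]]]'
python3 -m jog '[[[0,0,0.002,0,0,0,-1],[0,0,0.002,0,0,0,-1],[0,0,0,0,0,0,-1]]]'
```

```text
time_s: 19.3
tcp_pos: [0.4815, -0.1469, 0.155]
tool_rot: [-2.744, -1.529, 0.0]
contact_force: [0.1, -0.6, -5.1]
opening: 0.157
grasp_force: 58.8
time_s: 19.6
tcp_pos: [0.4816, -0.147, 0.1532]
tool_rot: [-2.744, -1.53, 0.0]
contact_force: [1.4, -0.1, -5.7]
opening: 0.158
grasp_force: 58.8
```

```bash
for i in 1; do python3 -m jog '[[[0,0,0.001,0,0,0,-1],[0,0,0,0,0,0,-1]]]' | grep -E "tcp|contact"; python3 -m jog '[[[0,0,0.001,0,0,0,-1],[0,0,0,0,0,0,-1]]]'| grep -E "tcp|contact"; python3 -m jog '[[[0,0,0.001,0,0,0,-1],[0,0,0,0,0,0,-1]]]'| grep -E "tcp|contact"; done
```

```text
tcp_pos: [0.4816, -0.147, 0.1527]
contact_force: [-0.2, 0.6, -4.9]
tcp_pos: [0.4817, -0.147, 0.1525]
contact_force: [-0.8, -0.6, -3.7]
tcp_pos: [0.4817, -0.147, 0.1524]
contact_force: [-2.0, 0.4, 1.5]
```

```bash
python3 -m jog '[[[0,0,0,0,0,0,-0.6],[0,0,0,0,0,0,-0.5],[0,0,0,0,0,0,-0.3],[0,0,0,0,0,0,0],[0,0,0,0,0,0,0.5],[0,0,0,0,0,0,1],[0,0,0,0,0,0,1],[0,0,0,0,0,0,1],[0,0,0,0,0,0,1]]]'
python3 -m jog '[[[0,0,-0.05,0,0,0,1],[0,0,-0.07,0,0,0,1],[0,0,-0.05,0,0,0,1],[0,0,0,0,0,0,1],[0,0,0,0,0,0,1]]]'
python3 - <<'E'
from h import *
p=camera_params("wrist");I=camera("wrist");cv2.imwrite("pics/w5f.png",I[:,:,::-1])
u,v=proj([.4815,-.1467,.12],p)[0].astype(int);print(u,v)
c=I[v-110:v+70,u-120:u+120];cv2.imwrite("pics/w5.png",cv2.resize(c,(800,600),interpolation=cv2.INTER_CUBIC)[:,:,::-1])
q=(.4815,-.1467)
print([proj([*q,z],p)[0].round(1) for z in(.146,.122,.098)])
E
```

```text
time_s: 21.1
tcp_pos: [0.4816, -0.147, 0.1518]
tool_rot: [-2.744, -1.53, -0.0]
contact_force: [-0.1, -0.8, -0.1]
opening: 0.999
grasp_force: 0.0
time_s: 21.6
tcp_pos: [0.4817, -0.147, 0.2368]
tool_rot: [2.744, 1.529, 0.001]
contact_force: [-0.4, -0.0, 0.5]
opening: 0.998
grasp_force: 0.0
322 242
[array([322.8, 255.5]), array([322.8, 243.1]), array([322.8, 232.8])]
```

View pics/w5.png

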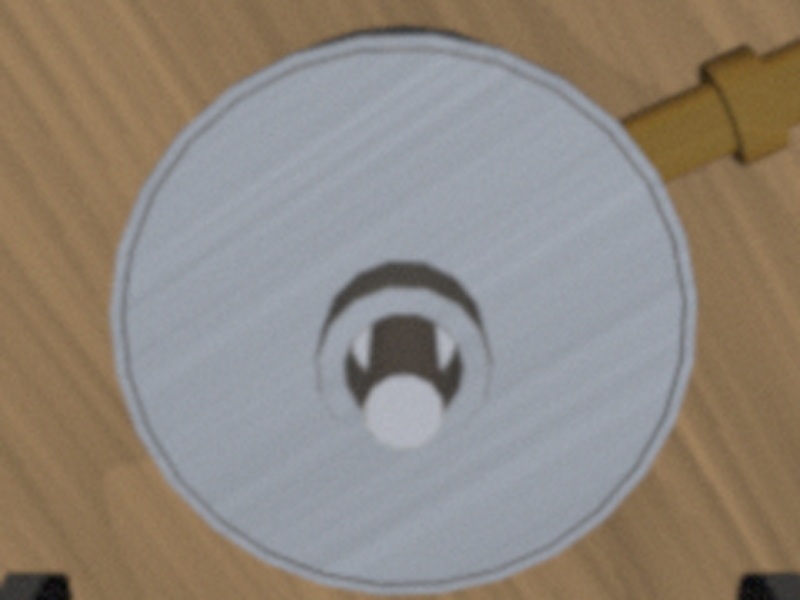

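The crop shows the lid sitting concentric on the pot. The post top is at wrist pixel (323.0,255.4), against (322.8,255.5) predicted for fully seated. The collar is centred to about 0.5 mm. I'll descend to the collar.

```bash
python3 -m jog '[[[0,0,0.03,0,0,0,1],[0,0,0.05,0,0,0,1],[0,0,0.05,0,0,0,1],[0,0,0.05,0,0,0,1],[0,0,0.025,0,0,0,1],[0,0,0.013,0,0,0,1],[0,0,0,0,0,0,1],[0,0,0,0,0,0,1]]]' 45
python3 -m jog '[[[0,0,0,0,0,0,0.4],[0,0,0,0,0,0,0.2],[0,0,0,0,0,0,0],[0,0,0,0,0,0,-0.1],[0,0,0,0,0,0,-0.2],[0,0,0,0,0,0,-0.4],[0,0,0,0,0,0,-0.4],[0,0,0,0,0,0,-0.4],[0,0,0,0,0,0,-0.4]]]' 45
```

```text
time_s: 22.45
tcp_pos: [0.482, -0.1472, 0.1286]
tool_rot: [2.743, 1.529, 0.002]
contact_force: [-0.1, 0.2, 0.4]
opening: 1.0
grasp_force: 0.0
time_s: 23.35
tcp_pos: [0.4819, -0.1471, 0.1285]
tool_rot: [2.743, 1.529, 0.001]
contact_force: [-2.4, 0.0, 5.3]
opening: 0.425
grasp_force: 45.2
```

```bash
python3 -m jog '[[[0,0,-0.004,0,0,0,-0.4],[0,0,-0.006,0,0,0,-0.4],[0,0,-0.01,0,0,0,-0.4],[0,0,-0.01,0,0,0,-0.4],[0,0,0,0,0,0,-0.4]]]'
python3 -m jog '[[[0,0,-0.02,0,0,0,-0.4],[0,0,-0.03,0,0,0,-0.4],[0,0,-0.04,0,0,0,-0.4],[0,0,-0.04,0,0,0,-0.4],[0,0,-0.04,0,0,0,-0.4],[0,0,-0.04,0,0,0,-0.4],[0,0,-0.03,0,0,0,-0.4],[0,0,-0.02,0,0,0,-0.4],[0,0,-0.01,0,0,0,-0.4],[0,0,0,0,0,0,-0.4]]]'
python3 - <<'E'
from h import *
a=camera("side");b=camera("wrist")
cv2.imwrite("pics/end.png",np.hstack([cv2.resize(a[110:330,190:410],(500,500)),cv2.resize(b[:,170:470],(300,500))])[:,:,::-1])
cv2.imwrite("pics/endtop.png",camera("top")[:,:,::-1])
E
```

```text
time_s: 23.85
tcp_pos: [0.482, -0.1472, 0.1437]
tool_rot: [2.743, 1.529, 0.002]
contact_force: [-0.3, 0.3, -2.0]
opening: 0.429
grasp_force: 45.2
time_s: 24.85
tcp_pos: [0.4817, -0.147, 0.278]
tool_rot: [2.744, 1.53, 0.0]
contact_force: [0.3, 0.8, -3.7]
opening: 0.421
grasp_force: 45.4
```

View pics/end.png

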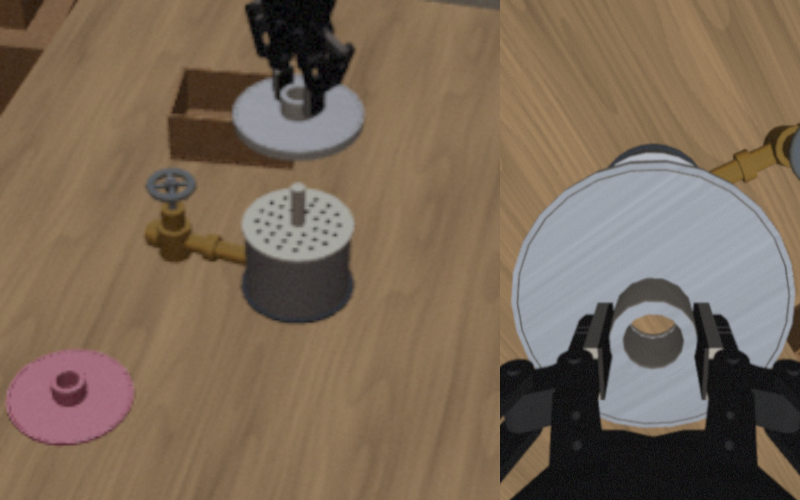

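The side view shows the cover held level well above the post, with the perforated strainer seated flat in the pot and the wheel untouched. I'll hand it in.

```bash
python3 -c "
from station import *
print(close_job())"
```

```text
the job is handed in; nothing more can be done
None
```

The job is handed in: I turned the valve clockwise to its stop, seated the strainer in the pot and let go of its post, and the arm is holding the cover level above that post. The robot clock read about 25 s of the 72 s allowed, and I have not seen the judged result.

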